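Click in the good spring catches and set the stiff one aside

ROBOT

A 7-joint arm with a two-finger parallel gripper is mounted at the origin on a cart in front of the work surface, level with it; the furniture and walls round the work are solid. World frame = base frame: x ahead of the robot, y to its left, z up, the work surface at z = 0. Lengths are in m, angles in rad, forces in N, time in s.
With the tool pointing down it reaches from about 0.4 to 0.85 m from the base axis. Payload 10.4 kg.
Tool frame: the origin (TCP) lies on the centre line of the jaws, within the pads' length; the fingertips stand 14 mm ahead of it and the grasp point (between the pads) lies 5 mm behind it (manip.tip_reach is the distance from the TCP to the fingertips, in m); z points along the fingers, y is the line along which they close (so a half turn about z gives the same grasp; the last joint's range is limited). The gripper opens to 85 mm and grips with 20 to 120 N. Pads are 22 mm wide; open, the fingers measure 114 mm over their backs; the gripper's body (76 mm by 85 mm) begins 54 mm behind the grasp point. The pads swing forward as they close: fully open they stand 13 mm farther back than shut.
Start: joints at [-1.36, 0.332, -0.065, 1.46, 0.022, 1.35, -0.088], TCP at [0.145, 0.608, 0.245] pointing down, gripper open.
Joint ranges: [-2.6, 2.6], [-0.5, 2.12], [-1.47, 1.34], [0.16, 2.42], [-1.27, 4.41], [0.06, 2.06], [-2.6, 2.6]. Speed limits (rad/s): [2.22, 2.22, 2.79, 2.79, 3.14, 3.14, 3.14].

INTERFACE

Orientations are given as a unit quaternion [x, y, z, w].
In Python, from workcell import manip gives the robot as it stands.
- The arm moves only by the shell command python3 -m pendant 'ROWS' [FORCE]. ROWS is JSON, a list of rows, each a list of 7 numbers: the shift along the tool's x, y, z in units of 50 mm (1.0 is 50 mm), then the turn, a rotation vector about the tool's x, y, z in units of 8 degrees (1.0 is 8 degrees), then the opening, from -1 (shut) to 1 (fully open), so that 0 is half open. In form: [[dx, dy, dz, ax, ay, az, jaw], ...]. A call has exactly 10 rows; each row is the pose to reach, as a shift and turn from the pose commanded when the call began, along the tool's axes at that moment; what a row does not reach only later rows make up. A row lasts 1/8 s, in which the tool goes at most 62.5 mm and 10.7 degrees, less where a joint would pass 70% of its speed; a pose out of reach is approached as far as the arm can. A call with a gripper value outside its range is refused whole. The fingers move at their own pace and stop on an object; FORCE is the grip in N (left out, the last holds). Time passes only in rows, so rows that repeat a pose let the fingers close, or fill a call up. It gives the time, the measured TCP pose, the force, the opening and the grip force at its end, in the units of the state.
- manip.get_obs(): the state, without advancing time (a new reading comes with each control period).
- manip.camera(name): name is "scene" or "side" or "wrist"; returns (picture, depth): 480x640x3 uint8, red, green, blue; 480x640 float32, m along the optical axis (not along the pixel's ray), 0 where there is no reading.
- manip.get_calibration(name): a dict with "fx", "fy", "cx", "cy" (pixels), "xyz" and "orientation" of the camera in the world. Camera axes: x right, y up, looking along -z (the intrinsics and any distortion apply to the point x, -y, -z); pixel columns grow to the right and rows downward; lengths in m; the calibration is good to about 2 mm. The wrist camera is an equidistant fisheye: a pixel r from the principal point sees the ray r / f radians off the axis. A picture is of the moment at which its call begins: read the wrist's pose just before it. get_calibration takes no time and is no camera call; for the wrist camera it gives the pose at the moment of the call.
- manip.hand_in(): hands the job in; it is judged then, once.
Trained networks look in the newest picture that a camera, given by its name, has taken for a name from the list of things; names that differ only in an ending like _2 or _b are one class to them, and where a whole thing is asked for, a point or a joint stands for the part that bears it (a point fixed in the world has none). Each returns a list of dicts, best first, with "p" (0 to 1); they miss things now and then, are a little off and sometimes report something else, mostly with a low value. They report only what shows in the picture. A call takes as long as a camera call. They do not tell look-alikes from the thing itself.
- manip.find_in(thing, camera): "box" ([left, top, right, bottom] in pixels, round what is visible of it).
- manip.trace(thing, camera): "pixels" (480x640 bool, what is visible of it) and "box" ([left, top, right, bottom] in pixels, round what is visible of it).
- manip.tip_of(thing, camera): "pixel" ([column, row] in pixels: a listed point, or the origin of a listed thing).
The state is a dict: "clock": time; "joint_pos": joint angles; "joint_velocities": joint speeds; "tau": joint torques, N m; "position": TCP position; "ee_rot": TCP orientation; "ft_force": force on the tool from outside, world axes, zero at the start; "torque": the same for the moment, N m; "grip_width": opening from 0.0 (shut) to 1.0 (fully open); "grasp_force": force on a finger pad.
Only numpy, scipy, OpenCV 4.12 (cv2) and the standard library are available. Lean on these libraries where they do the work, as an engineer would, in place of code of your own. Each camera call takes 0.05 s, during which the arm holds its last target. There are 200 camera calls.

TASK

Three look-alike spring catches stand on the worktop beside a low steel tray; a good one clicks in at well under 16 N, but one of the three has become too stiff. First push the thumb lever of each good catch down until it clicks and leave it clicked in, feeling as you push: never press any lever with more than 16 N, and let the one that will not click within that spring back up. Then stand that stiff catch, unclicked, upright and flat in the tray, set down rather than dropped, and leave the two good catches and the things round about where they stand.

Things in the scene. Friction and masses are not known exactly. Their poses are not given: they have to be found in the camera images.
- catch_a: One of three look-alike spring catches, loose on the worktop: aluminium block 60 (x) x 28 (y) x 32 mm high, about 0.2 kg, lever on top. Origin: centre of its underside; z up; x from the lever's free end to its hinge. Grip the smooth +y and -y sides; lever and hinge are at most 23 mm wide, between the fingers. The catches differ only in a hidden spring; which is which is not known.
- catch_a_lever: Steel lever of catch_a, 52 mm long, 13.5 mm wide, 3 mm thick, with a black round thumb button near its free end. Origin on the hinge axis, which is parallel to the block's y, 24 mm towards +x from the block's centre and 43 mm above its underside.
- catch_a_button (a point): Crown of the domed black thumb button (13 mm across, 4 mm high) on the lever of catch_a. Lever up, it is about 57 mm above the block's underside; it is pressed straight down, 16 mm in all. It lies over the block, so the push does not tip it.
- catch_a_angle (a joint): Lever of catch_a, rad: 0 up (as found), 0.36 down on its hard stop (clicked in). The push rises over the first 4 mm or so to its peak (the click force), fades to nothing at about 8.5 mm (0.19 rad); there the lever snaps down and stays. Let go sooner, it springs back up. Click forces differ, about 4 to 25 N, and must be felt.
- catch_b: One of three look-alike spring catches, loose on the worktop: aluminium block 60 (x) x 28 (y) x 32 mm high, about 0.2 kg, lever on top. Origin: centre of its underside; z up; x from the lever's free end to its hinge. Grip the smooth +y and -y sides; lever and hinge are at most 23 mm wide, between the fingers. The catches differ only in a hidden spring; which is which is not known.
- catch_b_lever: Steel lever of catch_b, 52 mm long, 13.5 mm wide, 3 mm thick, with a black round thumb button near its free end. Origin on the hinge axis, which is parallel to the block's y, 24 mm towards +x from the block's centre and 43 mm above its underside.
- catch_b_button (a point): Crown of the domed black thumb button (13 mm across, 4 mm high) on the lever of catch_b. Lever up, it is about 57 mm above the block's underside; it is pressed straight down, 16 mm in all. It lies over the block, so the push does not tip it.
- catch_b_angle (a joint): Lever of catch_b, rad: 0 up (as found), 0.36 down on its hard stop (clicked in). The push rises over the first 4 mm or so to its peak (the click force), fades to nothing at about 8.5 mm (0.19 rad); there the lever snaps down and stays. Let go sooner, it springs back up. Click forces differ, about 4 to 25 N, and must be felt.
- catch_c: One of three look-alike spring catches, loose on the worktop: aluminium block 60 (x) x 28 (y) x 32 mm high, about 0.2 kg, lever on top. Origin: centre of its underside; z up; x from the lever's free end to its hinge. Grip the smooth +y and -y sides; lever and hinge are at most 23 mm wide, between the fingers. The catches differ only in a hidden spring; which is which is not known.
- catch_c_lever: Steel lever of catch_c, 52 mm long, 13.5 mm wide, 3 mm thick, with a black round thumb button near its free end. Origin on the hinge axis, which is parallel to the block's y, 24 mm towards +x from the block's centre and 43 mm above its underside.
- catch_c_button (a point): Crown of the domed black thumb button (13 mm across, 4 mm high) on the lever of catch_c. Lever up, it is about 57 mm above the block's underside; it is pressed straight down, 16 mm in all. It lies over the block, so the push does not tip it.
- catch_c_angle (a joint): Lever of catch_c, rad: 0 up (as found), 0.36 down on its hard stop (clicked in). The push rises over the first 4 mm or so to its peak (the click force), fades to nothing at about 8.5 mm (0.19 rad); there the lever snaps down and stays. Let go sooner, it springs back up. Click forces differ, about 4 to 25 N, and must be felt.
- tray: Low open steel tray, fixed to the worktop, 104 mm (its x) by 72 mm (its y), walls 3 mm thick, rim 11 mm above the worktop, inner floor 3 mm above the worktop. Origin at the centre of its underside.
- objective_can: Bystander: cream and black screw can, 40 mm across, 61 mm high, standing at the far end. Origin at the centre of its underside.
- bottle_buffer: Bystander: small white bottle with a blue cap, 34 mm across, 65 mm high. Origin at the centre of its underside.
There are look-alikes about, which are no part of the job. Leave any yellow look-alike of the catch_b alone.

How it is judged:
On the way, in this order (a step that is already met when the one before it is completed fails the run):
1. two catches are clicked in (levers beyond 0.3 rad) and the third, too stiff one is not (below 0.1 rad) (((value of joint each of catch_b_angle, catch_c_angle above 0.3 rad and value of joint catch_a_angle below 0.1 rad) or (value of joint each of catch_a_angle, catch_c_angle above 0.3 rad and value of joint catch_b_angle below 0.1 rad) or (value of joint each of catch_a_angle, catch_b_angle above 0.3 rad and value of joint catch_c_angle below 0.1 rad))), for 0.2 s.
2. the catch that is not clicked in stands upright in the tray, the other two still clicked in (((value of joint each of catch_b_angle, catch_c_angle above 0.3 rad and value of joint catch_a_angle below 0.1 rad and x of catch_a in the frame of tray between -0.026 and 0.026 m and y of catch_a in the frame of tray between -0.024 and 0.024 m and z of catch_a in the frame of tray below 0.008 m and angle between catch_a's own z axis and vertical below 0.05 rad) or (value of joint each of catch_a_angle, catch_c_angle above 0.3 rad and value of joint catch_b_angle below 0.1 rad and x of catch_b in the frame of tray between -0.026 and 0.026 m and y of catch_b in the frame of tray between -0.024 and 0.024 m and z of catch_b in the frame of tray below 0.008 m and angle between catch_b's own z axis and vertical below 0.05 rad) or (value of joint each of catch_a_angle, catch_b_angle above 0.3 rad and value of joint catch_c_angle below 0.1 rad and x of catch_c in the frame of tray between -0.026 and 0.026 m and y of catch_c in the frame of tray between -0.024 and 0.024 m and z of catch_c in the frame of tray below 0.008 m and angle between catch_c's own z axis and vertical below 0.05 rad))), for 0.2 s.
At the end, for the whole second after the job is handed in: The stiff catch, unclicked (under 0.1 rad), rests in the tray, upright (0.05 rad), its origin within 26 mm (tray x) and 24 mm (tray y) of the tray's centre and under 8 mm up. The other two are clicked in (over 0.3 rad), upright, at rest, within 30 mm of where they started (((value of joint each of catch_b_angle, catch_c_angle above 0.3 rad and value of joint catch_a_angle below 0.1 rad and x of catch_a in the frame of tray between -0.026 and 0.026 m and y of catch_a in the frame of tray between -0.024 and 0.024 m and z of catch_a in the frame of tray below 0.008 m and angle between each of catch_a, catch_b, catch_c's own z axis and vertical below 0.05 rad and distance of each of catch_b, catch_c from where it was at the start of the episode below 0.03 m and linear speed of each of catch_a, catch_b, catch_c below 0.02 m/s) or (value of joint each of catch_a_angle, catch_c_angle above 0.3 rad and value of joint catch_b_angle below 0.1 rad and x of catch_b in the frame of tray between -0.026 and 0.026 m and y of catch_b in the frame of tray between -0.024 and 0.024 m and z of catch_b in the frame of tray below 0.008 m and angle between each of catch_a, catch_b, catch_c's own z axis and vertical below 0.05 rad and distance of each of catch_a, catch_c from where it was at the start of the episode below 0.03 m and linear speed of each of catch_a, catch_b, catch_c below 0.02 m/s) or (value of joint each of catch_a_angle, catch_b_angle above 0.3 rad and value of joint catch_c_angle below 0.1 rad and x of catch_c in the frame of tray between -0.026 and 0.026 m and y of catch_c in the frame of tray between -0.024 and 0.024 m and z of catch_c in the frame of tray below 0.008 m and angle between each of catch_a, catch_b, catch_c's own z axis and vertical below 0.05 rad and distance of each of catch_a, catch_b from where it was at the start of the episode below 0.03 m and linear speed of each of catch_a, catch_b, catch_c below 0.02 m/s))); the robot touches nothing.
It fails at once if a lever is pushed with more than 16 N (contact force between any of catch_a_lever, catch_b_lever, catch_c_lever and anything else above 16 N).
It fails at once if a catch is dropped or flung (over 0.6 m/s while not touched by the fingers) ((contact force between the fingers and catch_a below 0.05 N and linear speed of catch_a above 0.6 m/s) or (contact force between the fingers and catch_b below 0.05 N and linear speed of catch_b above 0.6 m/s) or (contact force between the fingers and catch_c below 0.05 N and linear speed of catch_c above 0.6 m/s)).
It fails at once if a bystander (can or bottle) is moved more than 30 mm (distance of any of objective_can, bottle_buffer from where it was at the start of the episode above 0.03 m).
It also fails if it takes over 67 s, if anything falls off the work surface, if the arm or the gripper's body presses on something with over 40 N, if the wrist force passes 120 N, or if a joint passes its speed limit or range.

## Working session

There is one attempt and no reset: what is moved stays moved. The work goes in short steps, Python scripts to look and compute and a shell command to move; the robot and the scene stay as the last step left them, time stands still between calls to the robot, and variables do not carry over. Pictures are saved under pics/ and viewed, at most 10 in all, crops included, and the job is handed in when it is done.

```bash
mkdir -p pics; cat > h.py <<'E'
import numpy as np, cv2
from scipy.spatial.transform import Rotation as R
from workcell import manip
def ray(cal,u,v,fish=False):
    x=(u-cal['cx'])/cal['fx']; y=(v-cal['cy'])/cal['fy']
    if fish:
        r=np.hypot(x,y); s=np.sin(r)/r if r>1e-9 else 1; d=np.array([x*s,-y*s,-np.cos(r)])
    else: d=np.array([x,-y,-1.])
    return R.from_quat(cal['orientation']).apply(d)
def onplane(cal,u,v,z,fish=False):
    d=ray(cal,u,v,fish); o=np.array(cal['xyz']); return o+d*(z-o[2])/d[2]
def save(img,n): cv2.imwrite('pics/'+n,img[:,:,::-1])
E
python3 - <<'E'
from h import *
for c in ['scene','side']:
    im,d=manip.camera(c); save(im,c+'0.png'); np.save(c+'d.npy',d)
    cal=manip.get_calibration(c); print(c,{k:np.round(v,3) for k,v in cal.items()})
    for t in ['catch_a','catch_a_button','tray','objective_can','bottle_buffer']:
        z={'catch_a':0,'catch_a_button':.057}.get(t,0)
        for r in manip.tip_of(t,c)[:5]: print(t,round(r['p'],2),np.round(r['pixel']),np.round(onplane(cal,*r['pixel'],z),3))
o=manip.get_obs(); print(o)
E
```

```text
scene {'fx': np.float64(436.255), 'fy': np.float64(436.255), 'cx': np.float64(324.621), 'cy': np.float64(242.997), 'xyz': array([ 0.05 , -0.612,  0.585]), 'orientation': array([ 0.397, -0.19 , -0.398,  0.805])}
catch_a 0.9 [374. 263.] [ 0.652 -0.27   0.   ]
catch_a 0.9 [328. 249.] [ 0.632 -0.165  0.   ]
catch_a 0.71 [335. 328.] [ 0.462 -0.31   0.   ]
catch_a_button 0.73 [274. 295.] [ 0.419 -0.211  0.057]
tray 0.64 [363. 292.] [ 0.568 -0.298  0.   ]
objective_can 0.17 [273. 296.] [ 0.454 -0.168  0.   ]
bottle_buffer 0.91 [335. 223.] [ 0.718 -0.12   0.   ]
side {'fx': np.float64(581.793), 'fy': np.float64(581.793), 'cx': np.float64(314.9), 'cy': np.float64(245.529), 'xyz': array([ 1.241, -0.184,  0.8  ]), 'orientation': array([0.243, 0.259, 0.681, 0.64 ])}
catch_a 0.86 [285. 299.] [ 0.656 -0.272  0.   ]
catch_a 0.74 [272. 216.] [ 0.461 -0.315  0.   ]
catch_a 0.67 [332. 354.] [ 0.758 -0.188  0.   ]
catch_a 0.66 [329. 200.] [ 0.409 -0.209 -0.   ]
catch_a 0.57 [347. 293.] [ 0.638 -0.166  0.   ]
catch_a_button 0.63 [330. 181.] [ 0.418 -0.208  0.057]
tray 0.69 [274. 256.] [ 0.561 -0.3    0.
[... 234 characters left out ...]
'joint_pos': array([-1.35962789,  0.33219511, -0.06470851,  1.46013632,  0.02161683,
        1.34992891, -0.08850182]), 'joint_velocities': array([ 0.00022023,  0.00069377, -0.00102313,  0.00044335, -0.00115577,
        0.00164412, -0.00020465]), 'tau': array([-9.42102110e-05, -6.24954629e+01,  4.93202219e-02, -3.91679513e+01,
        1.66673830e-02,  1.95737848e-03, -3.88887770e-05]), 'position': array([0.1447616 , 0.60799879, 0.24532325]), 'ee_rot': array([1.16611346e-01, 9.93177625e-01, 1.37633241e-05, 1.51474614e-06]), 'ft_force': array([-0.45213376,  0.60707661, -0.00163359]), 'torque': array([-0.01931933, -0.03134006,  0.02130085]), 'grasp_force': 0.0, 'grip_width': 1.0025607343927438}
```

View pictures.

```bash
python3 - <<'E'
import cv2
a=cv2.imread('pics/scene0.png')[180:380,200:460]
cv2.imwrite('pics/scene0c.png',cv2.resize(a,None,fx=3,fy=3,interpolation=2))
a=cv2.imread('pics/side0.png')[150:400,220:440]
cv2.imwrite('pics/side0c.png',cv2.resize(a,None,fx=2.4,fy=2.4,interpolation=2))
E
```

```text
(no output)
```

View pics/scene0c.png

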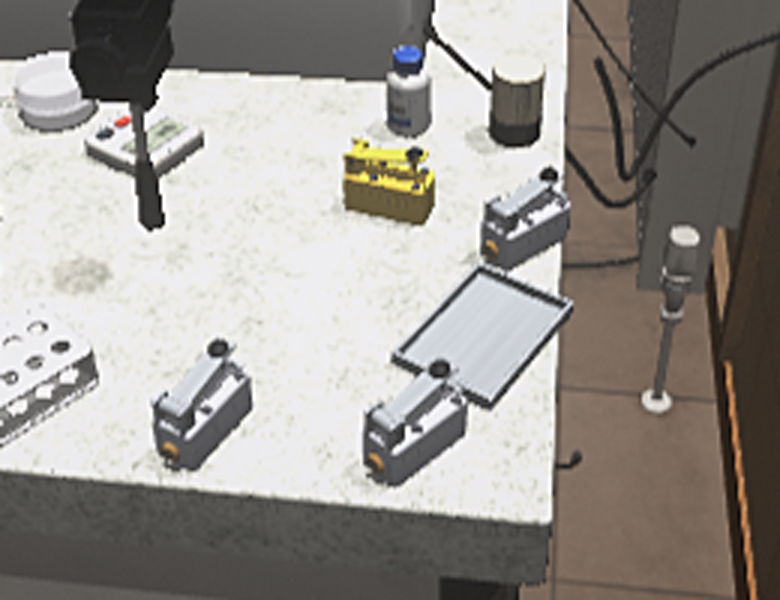

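View pics/side0c.png

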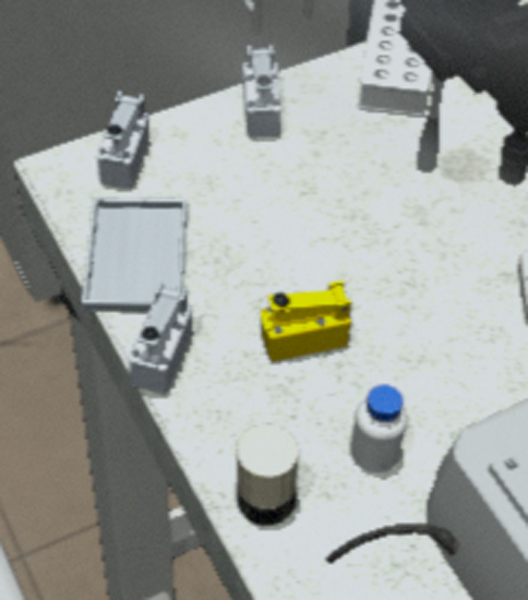

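Three grey catches (scene pixels ~(267,315), (338,322), (375,255)) are the ones meant; the yellow one at ~(330,240) is the look-alike and stays. The tray is at ~(361,292). Next: poses from depth.

```bash
cat > m.py <<'E'
from h import *
def cloud(c,d,im):
    cal=manip.get_calibration(c); v,u=np.mgrid[:480,:640]
    D=np.stack([(u-cal['cx'])/cal['fx'],-(v-cal['cy'])/cal['fy'],-np.ones(u.shape)],-1)*d[...,None]
    P=R.from_quat(cal['orientation']).apply(D.reshape(-1,3))+cal['xyz']
    ok=d.ravel()>0; return P[ok],im.reshape(-1,3)[ok]
def both(fr=False):
    Ps,Cs=[],[]
    for c in ['scene','side']:
        if fr: im,d=manip.camera(c)
        else: im=cv2.imread(f'pics/{c}0.png')[:,:,::-1]; d=np.load(c+'d.npy')
        P,C=cloud(c,d,im); Ps.append(P);Cs.append(C)
    return Ps,Cs
E
python3 - <<'E'
from m import *
Ps,Cs=both()
for n,(x,y) in dict(c1=(.41,-.209),c2=(.461,-.312),c3=(.655,-.271),yel=(.60,-.165)).items():
    allp=[]
    for k in range(2):
        P,C=Ps[k],Cs[k]
        m=(np.hypot(P[:,0]-x,P[:,1]-y)<.05)&(P[:,2]>.012)&(P[:,2]<.07)
        b=m&(C.max(1)<70)&(P[:,2]>.045)
        lev=m&(P[:,2]>.04)
        pl=P[lev][:,:2]; mu=pl.mean(0); w,V=np.linalg.eigh(np.cov((pl-mu).T)); a=V[:,1]
        bb=np.median(P[b],0); 
        if (mu-bb[:2])@a<0:a=-a
        print(n,k,'btn',b.sum(),np.round(bb,4),'ztop',P[m][:,2].max().round(4),'levaxis deg',np.degrees(np.arctan2(a[1],a[0])).round(1))
        q=P[m&(P[:,2]<.036)][:,:2]; allp.append(q)
    q=np.vstack(allp).astype(np.float32); r=cv2.minAreaRect(q*1000); print('  rect',np.round(r[0],1),np.round(r[1],1),round(r[2],1))
P=np.vstack(Ps);m=(abs(P[:,0]-.565)<.075)&(abs(P[:,1]+.3)<.05)&(P[:,2]>.0065)&(P[:,2]<.013)
r=cv2.minAreaRect((P[m][:,:2]*1000).astype(np.float32));print('tray',r)
for z in [0]:
  for k in range(2):
    P=Ps[k]; m=(np.hypot(P[:,0]-.45,P[:,1]+.15)<.03); print('tablez',np.median(P[m][:,2]))
E
```

```text
c1 0 btn 22 [ 0.4148 -0.2085  0.0557] ztop 0.0591 levaxis deg -174.6
c1 1 btn 0 [nan nan nan] ztop 0.0577 levaxis deg -174.9
  rect [ 399.6 -210.6] [70.7 28.3] 5.7
c2 0 btn 25 [ 0.478  -0.3197  0.0556] ztop 0.0596 levaxis deg 170.4
c2 1 btn 13 [ 0.4842 -0.3187  0.0553] ztop 0.0584 levaxis deg 170.3
  rect [ 462.3 -316.2] [28.8 69.2] 80.6
c3 0 btn 23 [ 0.6703 -0.2731  0.0548] ztop 0.0583 levaxis deg 166.4
c3 1 btn 20 [ 0.6763 -0.2722  0.0557] ztop 0.057 levaxis deg 166.9
  rect [ 649.4 -268.7] [79.9 48.8] 9.1
yel 0 btn 13 [ 0.6357 -0.1874  0.0561] ztop 0.0586 levaxis deg 107.4
yel 1 btn 18 [ 0.642  -0.1853  0.0549] ztop 0.0584 levaxis deg 105.7
  rect [ 633.  -166.8] [32.8 64.8] 16.1
tray ((565.289306640625, -293.0987243652344), (153.289794921875, 79.65662384033203), 2.835014820098877)
tablez 0.0011634302573039212
tablez -7.870046318614321e-05
  return _methods._mean(a, axis=axis, dtype=dtype,
  ret = um.true_divide(
```

```bash
python3 - <<'E'
from m import *
Ps,Cs=both(); P=np.vstack(Ps)
m=(P[:,0]>.2)&(P[:,0]<.95)&(P[:,1]>-.42)&(P[:,1]<.5)&(P[:,2]>.02)&(P[:,2]<.6)
q=P[m]; H={}
for p in q:
    k=(int(p[0]//.06),int(np.floor(p[1]/.06))); H[k]=max(H.get(k,0),p[2])
print('y cols',[round(j*.06,2) for j in range(-7,9)])
for i in range(3,16): print(round(i*.06,2),[int(1000*H.get((i,j),0)) for j in range(-7,9)])
a=cv2.imread('pics/scene0.png'); b=cv2.imread('pics/side0.png')
cv2.imwrite('pics/both.png',cv2.resize(np.hstack([a,b]),(800,300),interpolation=cv2.INTER_AREA))
E
```

```text
y cols [-0.42, -0.36, -0.3, -0.24, -0.18, -0.12, -0.06, 0.0, 0.06, 0.12, 0.18, 0.24, 0.3, 0.36, 0.42, 0.48]
0.18 [0, 0, 0, 0, 0, 0, 0, 0, 0, 0, 92, 0, 0, 0, 0, 0]
0.24 [0, 0, 0, 0, 0, 34, 29, 200, 206, 207, 92, 0, 0, 0, 0, 0]
0.3 [0, 0, 0, 0, 33, 33, 0, 0, 200, 199, 90, 0, 0, 0, 0, 0]
0.36 [0, 0, 0, 59, 33, 35, 0, 0, 88, 88, 0, 0, 0, 0, 0, 0]
0.42 [0, 58, 47, 57, 262, 276, 0, 40, 45, 0, 0, 0, 0, 0, 442, 442]
0.48 [0, 59, 0, 0, 366, 365, 313, 0, 0, 0, 96, 93, 221, 358, 440, 356]
0.54 [0, 0, 0, 0, 365, 366, 312, 398, 39, 239, 244, 236, 290, 361, 432, 424]
0.6 [0, 0, 52, 58, 54, 363, 294, 375, 363, 247, 248, 240, 282, 299, 0, 0]
0.66 [0, 0, 58, 0, 67, 353, 364, 308, 441, 442, 438, 241, 240, 223, 0, 0]
0.72 [187, 0, 0, 64, 68, 98, 364, 520, 520, 422, 248, 248, 243, 0, 0, 0]
0.78 [188, 186, 0, 62, 58, 106, 521, 521, 520, 327, 354, 236, 0, 0, 0, 0]
0.84 [188, 187, 0, 0, 0, 0, 520, 364, 364, 344, 403, 0, 0, 0, 0, 0]
0.9 [555, 188, 186, 0, 0, 0, 67, 56, 366, 345, 407, 0, 0, 0, 0, 0]
```

View pics/both.png

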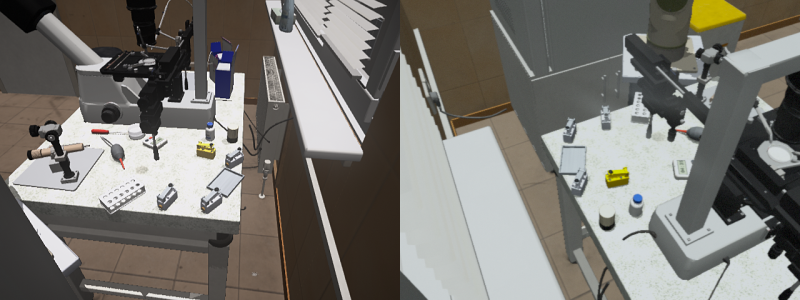

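```bash
python3 - <<'E'
from m import *
Ps,Cs=both(); P=np.vstack(Ps)
m=(P[:,0]>0)&(P[:,0]<.8)&(P[:,1]>-.3)&(P[:,1]<.75)&(P[:,2]>.07)&(P[:,2]<1.2)
q=P[m]; H={}
for p in q: H.setdefault((int(p[0]//.05),int(np.floor(p[1]/.05))),[]).append(p[2])
print('y',[round(j*.05,2) for j in range(-6,15)])
for i in range(0,16): print(round(i*.05,2),' '.join('%3d-%3d'%(100*np.min(H[i,j]),100*np.max(H[i,j])) if (i,j) in H and len(H[i,j])>4 else '   .   ' for j in range(-6,15)))
a=cv2.imread('pics/side0.png')[0:260,340:640]
b=cv2.imread('pics/scene0.png')[0:260,0:300]
cv2.imwrite('pics/sc.png',cv2.resize(np.hstack([b,a]),(800,346)))
E
```

```text
y [-0.3, -0.25, -0.2, -0.15, -0.1, -0.05, 0.0, 0.05, 0.1, 0.15, 0.2, 0.25, 0.3, 0.35, 0.4, 0.45, 0.5, 0.55, 0.6, 0.65, 0.7]
0.0    .       .       .       .      7- 23    .       .      7- 19    .       .       .       .       .       .       .       .       .       .       .       .       .   
0.05    .       .       .       .      7- 24   7- 24   7- 25   7- 25    .       .       .       .       .       .       .       .       .       .       .       .       .   
0.1    .       .       .       .       .       .       .       .       .       .       .       .       .       .       .       .       .       .       .       .       .   
0.15    .       .       .       .       .       .       .       .       .       .       .       .       .       .       .       .       .       .       .       .       .   
0.2    .       .       .       .       .       .       .       .     17- 20   7-  9   8-  9    .       .       .       .       .       .       .       .       .       .   
0.25    .       .       .       .       .       .     17- 19   7- 20   7- 20   7-  9    .       .       .       . 
[... 1080 characters left out ...]
 .       .   
0.6    .       .       .       .     30- 35    .       .     21- 37   7- 32   7- 24   7- 24  22- 24  22- 27  24- 29    .       .       .       .       .       .       .   
0.65    .       .       .       .     33- 36  34- 36   7- 30   7- 32  23- 44  10- 44   9- 24  14- 24  22- 23  22- 22    .       .       .       .       .       .       .   
0.7    .       .       .       .      7- 35   7- 36   7- 30   9- 52   9- 44  16- 33   9- 24  10- 24  23- 24    .       .       .       .       .       .       .       .   
0.75    .       .       .       .      7- 11   8- 52   9- 52   9- 52   9- 42   9- 33  12- 24  23- 24    .       .       .       .       .       .       .       .       .
```

View pics/sc.png

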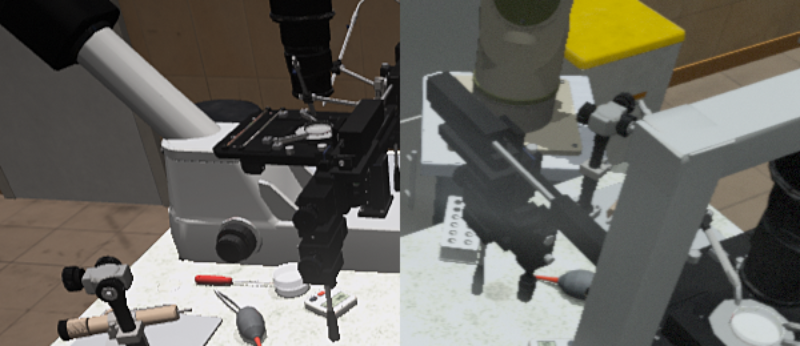

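The picture shows a tall micromanipulator (about 0.36 m high at x 0.40–0.6, y −0.2–0) and a microscope between the arm and the catches, so I'll swing over them at z ≈ 0.45, close to the base.

```bash
python3 -m pendant '[[-0.39,-0.46,-0.78,0,0,0,-1],[-0.79,-0.93,-1.55,0,0,0,-1],[-1.18,-1.39,-2.33,0,0,0,-1],[-1.57,-1.85,-3.1,0,0,0,-1],[-2.29,-2.7,-3.6,0,0,0,-1],[-3.01,-3.56,-4.1,0,0,0,-1],[-3.78,-4.4,-4.1,0,0,0,-1],[-4.55,-5.25,-4.1,0,0,0,-1],[-5.3,-6.1,-4.1,0,0,0,-1],[-6.08,-6.94,-4.1,0,0,0,-1]]' 20; python3 - <<'E'
from m import *
o=manip.get_obs();print(o['clock'],o['joint_pos'].round(2),o['position'].round(3),o['ee_rot'].round(3),o['grip_width'])
Ps,Cs=both(); P=np.vstack(Ps)
m=(P[:,0]>.35)&(P[:,0]<.56)&(P[:,1]>-.26)&(P[:,1]<-.02)&(P[:,2]>.07)&(P[:,2]<.5)
H={}
for p in P[m]: H.setdefault((int(p[0]//.02),int(np.floor(p[1]/.02))),[]).append(p[2])
print('y',[round(j*.02,2) for j in range(-13,-1)])
for i in range(18,28): print(round(i*.02,2),' '.join('%2d-%2d'%(100*np.min(H[i,j]),100*np.max(H[i,j])) if (i,j) in H and len(H[i,j])>2 else '  .  ' for j in range(-13,-1)))
E
```

```text
clock: 1.85
position: [0.3607, 0.1981, 0.4506]
ee_rot: [0.117, 0.993, 0.001, 0.0]
ft_force: [0.6, 0.8, -0.1]
grip_width: -0.0
grasp_force: 0.0
1.85 [-0.98 -0.2   0.3   1.59  0.06  1.74  0.66] [0.361 0.198 0.451] [0.117 0.993 0.001 0.   ] -0.0002165973705037825
y [-0.26, -0.24, -0.22, -0.2, -0.18, -0.16, -0.14, -0.12, -0.1, -0.08, -0.06, -0.04]
0.36   .     .     .     .     .     .     .     .     .     .     .     .  
0.38   .     .     .     .     .     .     .     .     .     .     .     .  
0.4   .     .     .     .     .     .     .     .     .     .     .     .  
0.42   .     .     .     .     .     .     .   18-21 19-26   .     .     .  
0.44   .     .     .     .     .     .   18-26 18-27 15-27 15-21   .     .  
0.46   .     .     .     .     .     .     .   15-27 15-27 21-27   .     .  
0.48   .     .     .     .   33-36 29-36 29-36 15-33  7-27  7-27   .     .  
0.5   .     .     .     .   33-36 29-36 30-36 18-33 15-28 15-29 16-29   .  
0.52   .     .     .     .     .   29-36 29-36 33-36 15-34 15-34 14-31  8-24
0.54   .     .     .     .     .   33-36 29-36 30-36 22-34 18-34 14-31  8-28
```

```bash
python3 -m pendant '[[-0.48,-0.92,0,0,0,0,-1],[-0.95,-1.83,0,0,0,0,-1],[-1.43,-2.75,0,0,0,0,-1],[-1.9,-3.66,0,0,0,0,-1],[-2.2,-4.75,0,0,0,0,-1],[-2.5,-5.8,0,0,0,0,-1],[-2.75,-6.8,0,0,0,0,-1],[-3.0,-7.65,0,0,0,0,-1],[-3.0,-7.65,1.2,0,0,0,-1],[-3.0,-7.65,2.4,0,0,0,-1]]' ; python3 -m pendant '[[0,0,1.2,0,0,0,-1],[0,0,2.4,0,0,0,-1],[0,0,3.4,0,0,0,-1],[0,0,4.2,0,0,0,-1],[0,0,4.5,0,0,0,-1],[0,0,4.5,0,0,0,-1],[0,0,4.5,0,0,0,-1],[0,0,4.5,0,0,0,-1],[0,0,4.5,0,0,0,-1],[0,0,4.5,0,0,0,-1]]'; python3 - <<'E'
from h import *
o=manip.get_obs();print(o['joint_pos'].round(2),o['position'].round(4),o['ft_force'].round(2),manip.tip_reach)
cal=manip.get_calibration('wrist'); im,d=manip.camera('wrist'); save(im,'w1.png')
print(cal)
for t,z in [('catch_a_button',.057),('catch_a',0)]:
  for r in manip.tip_of(t,'wrist'): print(t,r['p'],r['pixel'],onplane(cal,*r['pixel'],z,True).round(4))
E
```

```text
clock: 3.1
position: [0.4175, -0.2074, 0.329]
ee_rot: [0.117, 0.993, 0.0, 0.001]
ft_force: [1.4, 0.1, -0.6]
grip_width: 0.002
grasp_force: 0.0
clock: 4.35
position: [0.4177, -0.2066, 0.1055]
ee_rot: [0.116, 0.993, 0.0, 0.0]
ft_force: [-0.4, -0.8, 0.0]
grip_width: -0.0
grasp_force: 0.0
[-0.72  0.23  1.2   2.07 -0.25  1.    1.95] [ 0.4177 -0.2066  0.1055] [-0.39 -0.85  0.04] 0.014
{'fx': 371.64829954431775, 'fy': 371.64829954431775, 'cx': 319.92092098136436, 'cy': 237.16910587772938, 'xyz': array([ 0.33837672, -0.1891801 ,  0.23522581]), 'orientation': array([-0.12563309, -0.09940057,  0.61168997,  0.7747072 ])}
catch_a_button 0.66 [316.9, 274.1] [ 0.4157 -0.2092  0.057 ]
catch_a 0.87 [195.9, 325.2] [ 0.4621 -0.317  -0.    ]
catch_a 0.82 [309.9, 216.1] [ 0.399  -0.2103  0.    ]
```

View pics/w1.png

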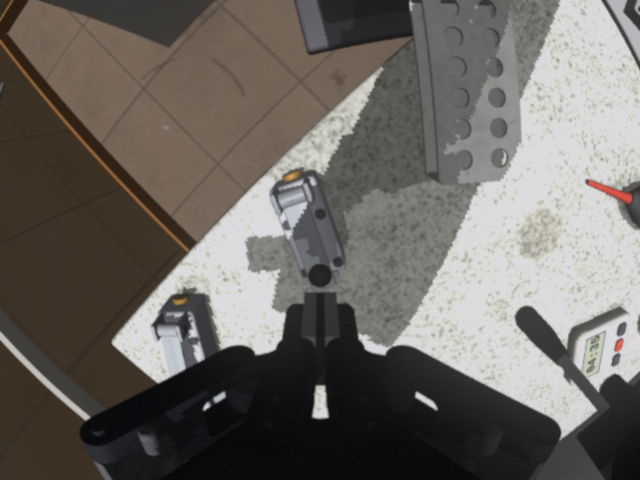

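The wrist picture shows catch 1's button at ~(319,275), right under the fingertips (316,300), with catch 2 at left, ~(185,330). I'll descend to just touching.

```bash
python3 -m pendant '[[0.03,-0.06,0.3,0,0,0,-1],[0.03,-0.06,0.6,0,0,0,-1],[0.03,-0.06,0.63,0,0,0,-1],[0.03,-0.06,0.66,0,0,0,-1],[0.03,-0.06,0.67,0,0,0,-1],[0.03,-0.06,0.68,0,0,0,-1],[0.03,-0.06,0.69,0,0,0,-1],[0.03,-0.06,0.7,0,0,0,-1],[0.03,-0.06,0.71,0,0,0,-1],[0.03,-0.06,0.71,0,0,0,-1]]'
```

```text
clock: 5.75
position: [0.4155, -0.2094, 0.0699]
ee_rot: [0.117, 0.993, 0.0, 0.0]
ft_force: [0.3, 0.8, 2.6]
grip_width: -0.005
grasp_force: 1.3
```

```bash
python3 -m pendant '[[0,0,0.004,0,0,0,-1],[0,0,0.008,0,0,0,-1],[0,0,0.012,0,0,0,-1],[0,0,0.016,0,0,0,-1],[0,0,0.02,0,0,0,-1],[0,0,0.02,0,0,0,-1],[0,0,0.02,0,0,0,-1],[0,0,0.02,0,0,0,-1],[0,0,0.02,0,0,0,-1],[0,0,0.02,0,0,0,-1]]'
```

```text
clock: 7.0
position: [0.4156, -0.2094, 0.0689]
ee_rot: [0.117, 0.993, 0.0, 0.0]
ft_force: [1.9, 1.1, 5.3]
grip_width: 0.003
grasp_force: 2.5
```

```bash
python3 -m pendant '[[0,0,0.006,0,0,0,-1],[0,0,0.012,0,0,0,-1],[0,0,0.018,0,0,0,-1],[0,0,0.024,0,0,0,-1],[0,0,0.03,0,0,0,-1],[0,0,0.03,0,0,0,-1],[0,0,0.03,0,0,0,-1],[0,0,0.03,0,0,0,-1],[0,0,0.03,0,0,0,-1],[0,0,0.03,0,0,0,-1]]'
```

```text
clock: 8.25
position: [0.4159, -0.2094, 0.0676]
ee_rot: [0.117, 0.993, 0.0, 0.001]
ft_force: [2.5, 1.2, 7.2]
grip_width: -0.001
grasp_force: 3.4
```

Force levels off near 7 N, so this is a good catch. Press through, lift, move over catch 2.

```bash
python3 -m pendant '[[0,0,0.05,0,0,0,-1],[0,0,0.1,0,0,0,-1],[0,0,0.15,0,0,0,-1],[0,0,0.18,0,0,0,-1],[0,0,0.18,0,0,0,-1],[0,0,-0.3,0,0,0,-1],[0,0,-0.65,0,0,0,-1],[-0.6,-0.62,-0.65,0,0,0,-1],[-1.2,-1.25,-0.65,0,0,0,-1],[-1.74,-1.85,-0.65,0,0,0,-1]]'; python3 - <<'E'
from h import *
o=manip.get_obs();print(o['clock'],o['joint_pos'].round(2),o['position'].round(4))
cal=manip.get_calibration('wrist'); im,d=manip.camera('wrist'); save(im,'w2.png')
for t,z in [('catch_a_button',.057),('catch_a',0)]:
  for r in manip.tip_of(t,'wrist'): print(t,r['p'],r['pixel'],onplane(cal,*r['pixel'],z,True).round(4))
E
```

```text
clock: 9.5
position: [0.4793, -0.3204, 0.0994]
ee_rot: [0.116, 0.993, 0.0, -0.0]
ft_force: [1.0, -0.6, 1.0]
grip_width: 0.002
grasp_force: 0.0
9.5 [-0.27  0.53  1.    1.8  -0.5   1.09  2.25] [ 0.4793 -0.3204  0.0994]
catch_a_button 0.58 [499.6, 122.3] [ 0.4182 -0.2162  0.057 ]
catch_a 0.85 [321.8, 218.0] [ 0.4619 -0.3164  0.    ]
catch_a 0.72 [526.9, 366.4] [ 0.6333 -0.1706 -0.    ]
catch_a 0.7 [460.3, 88.6] [ 0.3986 -0.2115  0.    ]
catch_a 0.54 [423.4, 414.0] [ 0.6547 -0.2698  0.    ]
```

View pics/w2.png

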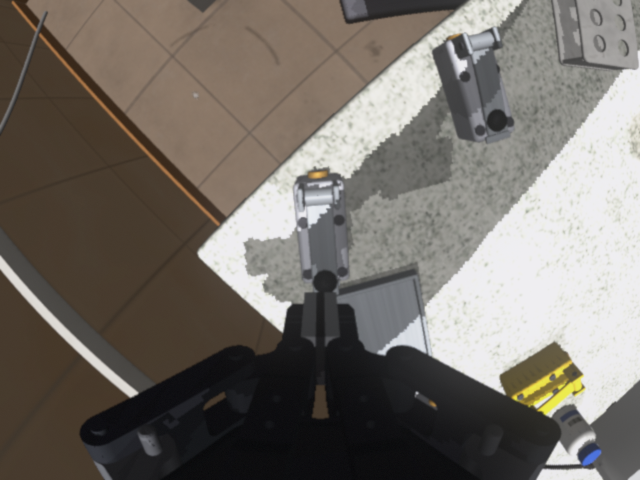

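Catch 1's button (497,121) now sits low against the block: clicked. Catch 2's button (324,282) is just ahead of the fingertips (322,298), so I'll press it.

```bash
python3 -m pendant '[[0,0.02,0.25,0,0,0,-1],[0,0.02,0.5,0,0,0,-1],[0,0.02,0.53,0,0,0,-1],[0,0.02,0.55,0,0,0,-1],[0,0.02,0.56,0,0,0,-1],[0,0.02,0.57,0,0,0,-1],[0,0.02,0.58,0,0,0,-1],[0,0.02,0.59,0,0,0,-1],[0,0.02,0.59,0,0,0,-1],[0,0.02,0.59,0,0,0,-1]]'
```

```text
clock: 10.9
position: [0.4788, -0.3186, 0.0704]
ee_rot: [0.117, 0.993, 0.0, 0.0]
ft_force: [0.7, 0.2, 1.0]
grip_width: 0.001
grasp_force: 0.8
```

```bash
python3 -m pendant '[[0,0,0.006,0,0,0,-1],[0,0,0.012,0,0,0,-1],[0,0,0.018,0,0,0,-1],[0,0,0.024,0,0,0,-1],[0,0,0.024,0,0,0,-1],[0,0,0.024,0,0,0,-1],[0,0,0.024,0,0,0,-1],[0,0,0.024,0,0,0,-1],[0,0,0.024,0,0,0,-1],[0,0,0.024,0,0,0,-1]]'
```

```text
clock: 12.15
position: [0.4788, -0.3186, 0.0691]
ee_rot: [0.117, 0.993, 0.0, 0.0]
ft_force: [2.0, -0.1, 3.5]
grip_width: 0.001
grasp_force: 1.8
```

```bash
python3 -m pendant '[[0,0,0.006,0,0,0,-1],[0,0,0.012,0,0,0,-1],[0,0,0.018,0,0,0,-1],[0,0,0.024,0,0,0,-1],[0,0,0.03,0,0,0,-1],[0,0,0.03,0,0,0,-1],[0,0,0.03,0,0,0,-1],[0,0,0.03,0,0,0,-1],[0,0,0.03,0,0,0,-1],[0,0,0.03,0,0,0,-1]]'
```

```text
clock: 13.4
position: [0.4787, -0.3185, 0.0676]
ee_rot: [0.117, 0.993, 0.0, 0.0]
ft_force: [3.2, -1.0, 5.2]
grip_width: -0.002
grasp_force: 2.4
```

```bash
python3 -m pendant '[[0,0,0.06,0,0,0,-1],[0,0,0.12,0,0,0,-1],[0,0,0.18,0,0,0,-1],[0,0,0.18,0,0,0,-1],[0,0,-0.3,0,0,0,-1],[0,0,-0.65,0,0,0,-1],[-0.9,0.45,-0.65,0,0,0,-1],[-1.8,0.9,-0.65,0,0,0,-1],[-2.7,1.35,-0.65,0,0,0,-1],[-3.54,1.78,-0.65,0,0,0,-1]]'; python3 - <<'E'
from h import *
o=manip.get_obs();print(o['clock'],o['joint_pos'].round(2),o['position'].round(4))
cal=manip.get_calibration('wrist'); im,d=manip.camera('wrist'); save(im,'w3.png')
print(onplane(cal,319,275,.057,True))
for t,z in [('catch_a_button',.057),('catch_a',0),('tray',0)]:
  for r in manip.tip_of(t,'wrist'): print(t,r['p'],r['pixel'],onplane(cal,*r['pixel'],z,True).round(4))
E
```

```text
clock: 14.65
position: [0.6732, -0.2721, 0.1003]
ee_rot: [0.116, 0.993, 0.0, 0.0]
ft_force: [1.3, -0.6, 0.7]
grip_width: -0.003
grasp_force: 0.0
14.65 [-0.2   0.82  0.87  1.35 -0.63  1.26  2.04] [ 0.6732 -0.2721  0.1003]
[ 0.66961748 -0.27308355  0.057     ]
catch_a 0.7 [460.9, 152.5] [ 0.6334 -0.1704  0.    ]
catch_a 0.17 [537.3, 264.9] [ 0.7283 -0.1165  0.    ]
tray 0.71 [236.5, 86.4] [ 0.5617 -0.2996  0.    ]
```

View pics/w3.png

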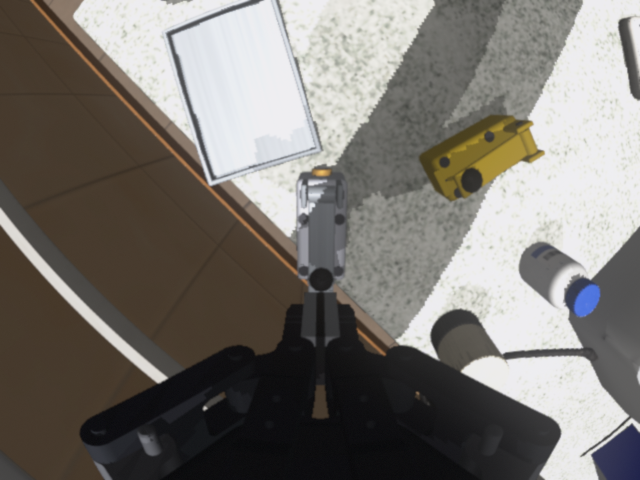

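Catch 3's button (321,279) is just ahead of the tips. The tray is at (242,90) and the yellow look-alike at (480,160) stays clear.

```bash
python3 -m pendant '[[0.025,-0.03,0.25,0,0,0,-1],[0.025,-0.03,0.5,0,0,0,-1],[0.025,-0.03,0.55,0,0,0,-1],[0.025,-0.03,0.57,0,0,0,-1],[0.025,-0.03,0.58,0,0,0,-1],[0.025,-0.03,0.59,0,0,0,-1],[0.025,-0.03,0.6,0,0,0,-1],[0.025,-0.03,0.6,0,0,0,-1],[0.025,-0.03,0.6,0,0,0,-1],[0.025,-0.03,0.6,0,0,0,-1]]'
```

```text
clock: 16.1
position: [0.6701, -0.2742, 0.0703]
ee_rot: [0.117, 0.993, -0.0, 0.0]
ft_force: [0.1, 0.5, 3.4]
grip_width: -0.0
grasp_force: 1.3
```

```bash
python3 -m pendant '[[0,0,0.004,0,0,0,-1],[0,0,0.008,0,0,0,-1],[0,0,0.012,0,0,0,-1],[0,0,0.014,0,0,0,-1],[0,0,0.014,0,0,0,-1],[0,0,0.014,0,0,0,-1],[0,0,0.014,0,0,0,-1],[0,0,0.014,0,0,0,-1],[0,0,0.014,0,0,0,-1],[0,0,0.014,0,0,0,-1]]'
```

```text
clock: 17.35
position: [0.6702, -0.2742, 0.0698]
ee_rot: [0.117, 0.993, -0.0, 0.0]
ft_force: [0.8, 0.2, 6.3]
grip_width: 0.003
grasp_force: 2.8
```

The stiffness is about 5.6 N/mm, against 2–2.7 on the others, so catch 3 is the stiff one. Back off, open over the block and check all three levers.

```bash
python3 -m pendant '[[0,0,-0.3,0,0,0,-1],[0,0,-0.65,0,0,0,-1],[0.15,0,-0.65,0,0,0,0.3],[0.32,0.02,-0.65,0,0,0,0.3],[0.32,0.02,-0.65,0,0,0,0.3],[0.32,0.02,-0.65,0,0,0,0.3],[0.32,0.02,-0.65,0,0,0,0.3],[0.32,0.02,-0.65,0,0,0,0.3],[0.32,0.02,-0.65,0,0,0,0.3],[0.32,0.02,-0.65,0,0,0,0.3]]' 40; python3 - <<'E'
from m import *
o=manip.get_obs();print(o['clock'],o['joint_pos'].round(2),o['position'].round(4))
im,d=manip.camera('side'); P,C=cloud('side',d,im); save(im,'s2.png')
im2,d2=manip.camera('scene'); P2,C2=cloud('scene',d2,im2)
for n,x,y in [('c1',.416,-.209),('c2',.479,-.319)]:
  for p in (P,P2):
    m=np.hypot(p[:,0]-x,p[:,1]-y)<.008; print(n,m.sum(),p[m][:,2].max().round(3))
cal=manip.get_calibration('wrist'); w,_=manip.camera('wrist')
for t in ['catch_a','tray']:
  for r in manip.tip_of(t,'wrist'): print(t,r['p'],r['pixel'],onplane(cal,*r['pixel'],0,True).round(4))
  for c in ['side','scene']:
    cc=manip.get_calibration(c)
    for r in manip.tip_of(t,c): print(c,t,round(r['p'],2),onplane(cc,*r['pixel'],0).round(4))
cv2.imwrite('pics/v4.png',np.hstack([w[140:440,170:470],cv2.resize(im[170:320,250:400],(300,300))])[:,:,::-1])
E
```

```text
clock: 18.6
position: [0.6546, -0.2695, 0.1019]
ee_rot: [0.117, 0.993, 0.0, -0.0]
ft_force: [-0.2, -0.5, -0.4]
grip_width: 0.654
grasp_force: 0.0
18.6 [-0.23  0.78  0.89  1.41 -0.61  1.24  2.05] [ 0.6546 -0.2695  0.1019]
c1 38 0.042
c1 100 0.044Traceback (most recent call last):
  File "<stdin>", line 7, in <module>
    return umr_maximum(a, axis, None, out, keepdims, initial, where)
ValueError: zero-size array to reduction operation maximum which has no identity
```

```bash
python3 - <<'E'
from m import *
im2,d2=manip.camera('scene'); P2,C2=cloud('scene',d2,im2)
for n,x,y in [('c2',.479,-.319),('c3',.6715,-.273)]:
    m=np.hypot(P2[:,0]-x,P2[:,1]-y)<.008; print(n,m.sum(),np.sort(P2[m][:,2])[-3:].round(3))
cal=manip.get_calibration('wrist'); w,_=manip.camera('wrist')
for t in ['catch_a','tray']:
  for r in manip.tip_of(t,'wrist'): print(t,r['p'],r['pixel'],onplane(cal,*r['pixel'],0,True).round(4))
for r in manip.trace('tray','wrist')[:1]:
  v,u=np.nonzero(r['pixels']); Q=np.array([onplane(cal,a,b,.008,True)[:2] for a,b in zip(u[::5],v[::5])])*1000
  print('tray',cv2.minAreaRect(Q.astype(np.float32)))
cv2.imwrite('pics/v4.png',np.hstack([w[140:440,170:470],cv2.resize(im2[240:390,230:380],(300,300))])[:,:,::-1])
E
```

```text
c2 64 [0.042 0.042 0.043]
c3 91 [0.057 0.058 0.058]
catch_a 0.78 [321.5, 243.7] [ 0.655  -0.2699  0.    ]
catch_a 0.57 [464.2, 180.3] [ 0.634  -0.1678  0.    ]
tray 0.76 [243.3, 115.0] [ 0.5616 -0.2975  0.    ]
tray ((562.9191284179688, -297.2339782714844), (106.62638854980469, 74.21356201171875), 2.935685634613037)
```

View pics/v4.png

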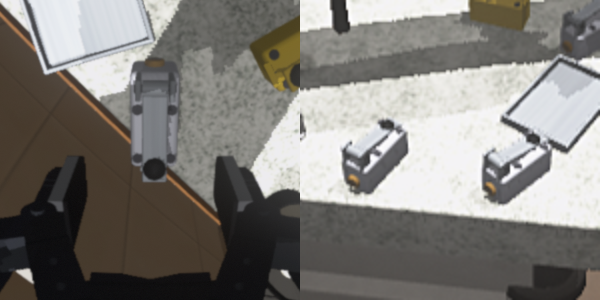

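Levers: 1 and 2 down (42 mm), 3 up (58 mm). Catch 3 is between the open fingers, so I'll descend and grip.

```bash
python3 -m pendant '[[0,0,0.6,0,0,0,0.3],[0,0,1.1,0,0,0,0.3],[0,0,1.4,0,0,0,0.3],[0,0,1.6,0,0,0,0.3],[0,0,1.6,0,0,0,0.3],[0,0,1.6,0,0,0,-1],[0,0,1.6,0,0,0,-1],[0,0,1.6,0,0,0,-1],[0,0,1.6,0,0,0,-1],[0,0,1.6,0,0,0,-1]]' 60
```

```text
clock: 20.2
position: [0.6553, -0.2697, 0.023]
ee_rot: [0.117, 0.993, -0.0, 0.001]
ft_force: [-0.2, 0.8, 7.1]
grip_width: 0.317
grasp_force: 60.6
```

```bash
python3 -m pendant '[[0,0,-0.2,0,0,0,-1],[0,0,-0.45,0,0,0,-1],[0,0,-0.7,0,0,0,-1],[0.3,-0.17,-0.7,0,0,0,-1],[0.7,-0.4,-0.7,0,0,0,-1],[1.1,-0.64,-0.7,0,0,0,-1],[1.45,-0.84,-0.7,0,0,0,-1],[1.68,-0.97,-0.7,0,0,0,-1],[1.68,-0.97,-0.7,0,0,0,-1],[1.68,-0.97,-0.7,0,0,0,-1]]'; python3 - <<'E'
from m import *
im2,d2=manip.camera('scene');cal=manip.get_calibration('wrist'); w,_=manip.camera('wrist')
cv2.imwrite('pics/v5.png',np.hstack([w[40:440,120:520],cv2.resize(im2[200:350,280:430],(400,400))])[:,:,::-1])
for t in ['catch_a']:
  for r in manip.tip_of(t,'wrist'): print(t,r['p'],r['pixel'],onplane(cal,*r['pixel'],.035,True).round(4))
E
```

```text
clock: 21.45
position: [0.5627, -0.2966, 0.057]
ee_rot: [0.116, 0.993, 0.0, 0.0]
ft_force: [0.4, -0.7, -3.2]
grip_width: 0.315
grasp_force: 59.6
catch_a 0.93 [315.5, 300.2] [ 0.5619 -0.2999  0.035 ]
catch_a 0.93 [237.5, 96.8] [ 0.4665 -0.3095  0.035 ]
catch_a 0.6 [532.7, 321.9] [ 0.6062 -0.1899  0.035 ]
```

View pics/v5.png

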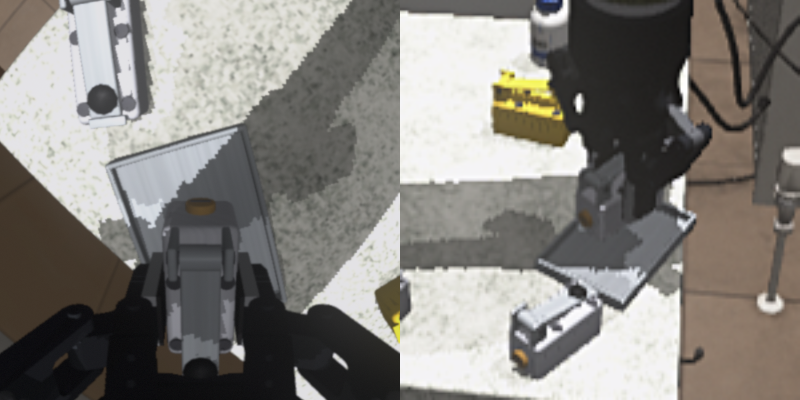

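The stiff catch hangs level and centred over the tray. I'll lower it, slowly at the end.

```bash
python3 -m pendant '[[0,0,0.2,0,0,0,-1],[0,0,0.4,0,0,0,-1],[0,0,0.5,0,0,0,-1],[0,0,0.56,0,0,0,-1],[0,0,0.58,0,0,0,-1],[0,0,0.6,0,0,0,-1],[0,0,0.61,0,0,0,-1],[0,0,0.62,0,0,0,-1],[0,0,0.62,0,0,0,-1],[0,0,0.62,0,0,0,-1]]'
```

```text
clock: 22.85
position: [0.5617, -0.2972, 0.026]
ee_rot: [0.117, 0.993, 0.0, 0.0]
ft_force: [-0.9, 0.3, -0.6]
grip_width: 0.319
grasp_force: 59.8
```

```bash
python3 -m pendant '[[0,0,0,0,0,0,-0.3],[0,0,0,0,0,0,-0.2],[0,0,0,0,0,0,-0.1],[0,0,0,0,0,0,0],[0,0,0,0,0,0,0],[0,0,-0.2,0,0,0,0],[0,0,-0.5,0,0,0,0],[0,0,-1.2,0,0,0,0],[0,0,-2,0,0,0,0],[0,0,-2.8,0,0,0,0]]'; python3 - <<'E'
from m import *
im2,d2=manip.camera('scene');cal=manip.get_calibration('wrist'); w,_=manip.camera('wrist')
P,C=cloud('scene',d2,im2)
for n,x,y in [('c1',.416,-.209),('c2',.479,-.319),('c3',.578,-.301)]:
    m=np.hypot(P[:,0]-x,P[:,1]-y)<.009; print(n,m.sum(),np.sort(P[m][:,2])[-3:].round(3))
cv2.imwrite('pics/v6.png',np.hstack([w[0:400,120:520],cv2.resize(im2[200:350,250:400],(400,400))])[:,:,::-1])
for t in ['catch_a','tray','objective_can','bottle_buffer']:
  for r in manip.tip_of(t,'wrist'): print(t,round(r['p'],2),onplane(cal,*r['pixel'],0,True).round(4))
E
```

```text
clock: 24.1
position: [0.5616, -0.2974, 0.1684]
ee_rot: [0.117, 0.993, -0.0, 0.0]
ft_force: [1.1, 0.0, 0.9]
grip_width: 0.5
grasp_force: 0.0
c1 124 [0.042 0.042 0.043]
c2 75 [0.042 0.042 0.043]
c3 100 [0.061 0.061 0.062]
catch_a 0.87 [ 0.464  -0.3161  0.    ]
catch_a 0.84 [ 0.6347 -0.1679  0.    ]
catch_a 0.7 [ 0.5632 -0.2971  0.    ]
tray 0.61 [ 0.461  -0.3182  0.    ]
bottle_buffer 0.72 [ 0.7288 -0.1199  0.    ]
bottle_buffer 0.58 [ 0.5436 -0.2984  0.    ]
```

View pics/v6.png

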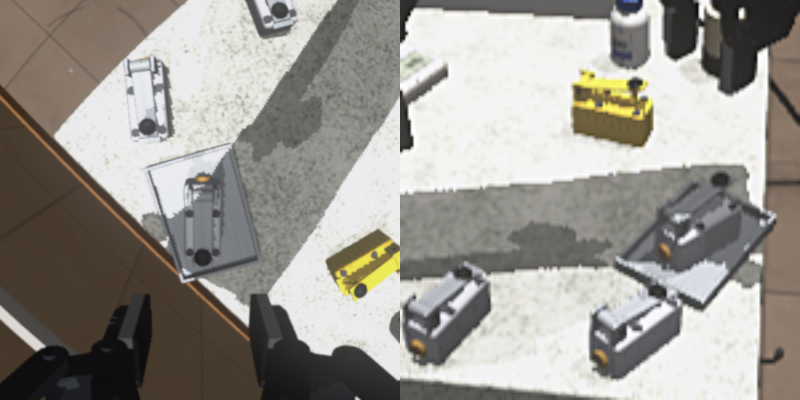

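The stiff catch stands flat and centred in the tray with its lever up (61 mm − 3 mm floor). The other two are clicked and in place, so I'm handing in.

```bash
python3 -c "
from workcell import manip
print(manip.hand_in())"
```

```text
the job is handed in; nothing more can be done
None
```

I clicked in the two good catches and left them where they stood, set the stiff one upright and unclicked in the tray, and handed the job in at about 24 s; the highest force I read on any lever was about 7 N, and the hand-in gave no verdict.

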